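# Shut the tagged air outlet under the sliding cover

## Task

On the bench's compressed-air manifold, slide the sheet-metal cover to the left by its finger bar until it stops, so that the two valve levers are bare; push the lever that carries the round tag a quarter turn clockwise to its stop, so that this outlet is shut; then slide the cover back fully home over the levers. Only push with the fingertips or the outside of the fingers: pinch and lift nothing, and leave the other lever and the loose things on the bench as they are.

Things in the scene. Friction and masses are not known exactly. Their poses are not given: they have to be found in the camera images.
- air_box: Compressed-air manifold fixed to the bench, base 137 mm deep (x), 432 mm long (y). Origin at bench level midway between its two valve stems. Axes: x away from the robot, y left along the cover's slide, z up; turned at most 0.3 rad. Rails 28 mm high along y at x = -81 and +46 mm; header block 32 mm high behind the stems; outlets run forward to x = -114 mm, at most 32 mm high.
- housing_top (a point): Middle of the top of the fixed grey housing left of the valves, at manifold x = -17 mm, y = 231 mm, 68 mm above the bench; it spans y = 131 to 331 mm. The open cover stands over it.
- gauge (a point): Middle of the round pressure gauge behind the rear rail, at manifold x = 74 mm, y = 95 mm, 68 mm above the bench; 48 mm across, its top 95 mm above the bench. Not handled.
- cover (a joint): Slide of the grey sheet-metal cover along the manifold's +y, m: 0 closed (hides both levers), 0.200 open (end stop). Starts within 15 mm of closed. About 3 to 5 N of push moves it; it stays where left. Inverted channel 135 mm wide, 210 mm long, top 75 mm above the bench, skirts down to 29 mm; closed it spans manifold y = -75 to +135 mm, open 125 to 335 mm.
- cover_bar (a point): Middle of the finger bar on the cover: a rib 72 mm long across the cover (manifold x), 8 mm thick (manifold y), from 75 to 97 mm above the bench; this point is at 86 mm. At cover value c it lies at manifold x = -17.5 mm, y = 30 mm + c. Push its side faces: from the right to open, from the left to close.
- tagged_lever (a joint): Angle, rad, of the valve lever with the round steel tag (27 mm disc lying on top near its end): 0 open, pointing along its outlet to the manifold's -x; 1.571 shut, at its stop, pointing to the manifold's +y (left). Grows clockwise seen from above, starts between 0 and 0.25, has about 0.1 N m of dry friction and stays where left.
- tagged_valve_pivot (a point): Point on the tagged lever's vertical turning axis, 52 mm above the bench (half-way up its sleeve), at manifold x = 0 and y = either -50 or +50 mm; the other valve has the other place.
- tagged_lever_tip (a point): End of the tagged lever, 66 mm from its pivot, half-way up the sleeve. The black sleeve reaches from 20 to 66 mm from the pivot, is 16 mm wide and 12 mm high (46 to 58 mm above the bench); the tag on top reaches 61 mm. Below the sleeve nothing is higher than 32 mm.
- plain_lever (a joint): Angle, rad, of the other, plain lever (same sizes and sense, no tag). It starts between 0 and 0.3 and must stay as it is.
- plain_valve_pivot (a point): The same point of the plain lever's valve, 52 mm above the bench, 100 mm along the manifold's y from the tagged one's.
- plain_lever_tip (a point): End of the plain lever, 66 mm from its pivot.
- brass_weight: Bystander, loose, not to be disturbed: brass block weight 40x60x60 mm with a knob, behind the manifold. Origin at the centre of its underside.
- glue_bottle: Bystander, loose, not to be disturbed: white glue bottle, 60 mm across, 189 mm tall, to the right of the manifold. Origin at the centre of its underside.
- thread_spool_c: Bystander, loose, not to be disturbed: wooden spool with dark thread, 41 mm across, 50 mm tall, beyond the manifold's left end. Origin at the centre of its underside.
- beeswax: Bystander, loose, not to be disturbed: yellow wax block 36x52x19 mm beyond the manifold's left end. Origin at the centre of its underside.
- binder_clip_1: Bystander, loose, not to be disturbed: black fold-back clip 54x32x35 mm in front of the manifold between its two outlets. Origin at the centre of its underside.
- try_square: Bystander, loose, not to be disturbed: try square 70x162x13 mm lying to the right of the manifold. Origin at the centre of its underside.
- linen_tape: Bystander, loose, not to be disturbed: roll of tape, 66 mm across, 30 mm tall, behind the manifold's left half. Origin at the centre of its underside.

How it is judged:
By the outcome, as a careful person would: the job done as asked, in the order asked, and still so for the second after the job is handed in, with the robot touching nothing.
It also fails if it takes over 56 s, if anything falls off the work surface, if the arm or the gripper's body presses on something with over 40 N, if the wrist force passes 120 N, or if a joint passes its speed limit or range.

## Robot

A 6-joint arm with a two-finger parallel gripper is mounted at the origin on the work surface; the furniture and walls round the work are solid. World frame = base frame: x ahead of the robot, y to its left, z up, the work surface at z = 0. Lengths are in m, angles in rad, forces in N, time in s.
With the tool pointing down it reaches from about 0.25 to 0.8 m from the base axis. Payload 8.5 kg.
Tool frame: the origin (TCP) lies between the finger pads; the fingertips stand 17 mm ahead of it and the grasp point (between the pads) lies 2 mm behind it; z points along the fingers, y is the line along which they close (so a half turn about z gives the same grasp; the last joint's range is limited). The gripper opens to 85 mm and grips with 20 to 120 N. Pads are 22 mm wide; open, the fingers measure 114 mm over their backs; the gripper's body (76 mm by 85 mm) begins 54 mm behind the grasp point. The pads swing forward as they close: fully open they stand 13 mm farther back than shut.
Start: joints at [1.163, 0.238, -0.013, 1.319, 0, 1.571], TCP at [0.208, 0.482, 0.214] pointing down, gripper open.
Joint ranges: [-2.66, 2.66], [-1.03, 1.9], [-1.14, 1.46], [-1.82, 2.27], [-1.45, 1.34], [-3.14, 3.14]. Speed limits (rad/s): [2.22, 2.22, 2.79, 3.14, 3.14, 3.14].

## Interface

Orientations are given as a 3x3 rotation matrix whose columns are the frame's x, y, z axes.
In Python, from cell import * gives the robot as it stands.
- The arm moves only by the tool servo_tool, never from a script. Its argument "steps" is text: rows parted by semicolons, each of 7 numbers parted by spaces: the shift along the world's x, y, z in m, then the turn, a rotation vector about the world's x, y, z in degrees, then the closure in counts, from 0 (fully open) to 255 (shut). A call has 1 to 10 rows; each row is the pose to reach, as a shift and turn from the pose commanded when the call began; what a row does not reach only later rows make up. A row lasts 1/10 s, in which the tool goes at most 50 mm and 8.59 degrees, less where a joint would pass 70% of its speed; a pose out of reach is approached as far as the arm can. A call with a gripper value outside its range is refused whole. The fingers move at their own pace and stop on an object; "squeeze" is the grip in N (left out, the last holds). Time passes only in rows, so rows that repeat a pose let the fingers close. It gives the time, the measured TCP pose, the force, the opening and the grip force at its end, in the units of the state.
- observe(): the state, without advancing time (a new reading comes with each control period).
- grab_frame(name): name is "scene" or "side" or "wrist"; returns the picture (384x512x3 uint8, red, green, blue); there is no depth.
- calibration(name): a dict with "camera_matrix" (3x3 intrinsics, pixels), "k1" (the pictures are not rectified: a ray, as slopes to the right and down, at radius r is drawn at 1 + k1 r^2 times it, then the intrinsics apply), "pose" (4x4, takes a point from camera to world coordinates). Camera axes: x right, y up, looking along -z (the intrinsics and any distortion apply to the point x, -y, -z); pixel columns grow to the right and rows downward; lengths in m; the calibration is good to about 2 mm. A picture is of the moment at which its call begins: read the wrist's pose just before it. calibration takes no time and is no camera call; for the wrist camera it gives the pose at the moment of the call.
- hand_in(): hands the job in; it is judged then, once.
Trained networks look in the newest picture that a camera, given by its name, has taken for a name from the list of things; names that differ only in an ending like _2 or _b are one class to them, and where a whole thing is asked for, a point or a joint stands for the part that bears it (a point fixed in the world has none). Each returns a list of dicts, best first, with "confidence" (0 to 1); they miss things now and then, are a little off and sometimes report something else, mostly with a low value. They report only what shows in the picture. A call takes as long as a camera call.
- look_for(query, camera): "extent" ([centre column, centre row, width, height] in pixels, round what is visible of it).
The state is a dict: "t": time; "q": joint angles; "qd": joint speeds; "effort": joint torques, N m; "ee_pos": TCP position; "eef_rot": TCP orientation; "force": force on the tool from outside, world axes, zero at the start; "moment": the same for the moment, N m; "grip_width": finger opening in m; "finger_force": force on a finger pad.
Only numpy, scipy, OpenCV 4.12 (cv2) and the standard library are available. Lean on these libraries where they do the work, as an engineer would, in place of code of your own. Each camera call takes 0.05 s, during which the arm holds its last target. There are 200 camera calls.

## Working session

There is one attempt and no reset: what is moved stays moved. The work goes in short steps, Python scripts to look and compute and a tool call to move; the robot and the scene stay as the last step left them, time stands still between calls to the robot, and variables do not carry over. Pictures are saved under pics/ and viewed, at most 10 in all, crops included, and the job is handed in when it is done.

Besides the shell and the picture viewer there is one more tool, called after "Request:" as name(argument=value, ...) on one line, values as JSON. servo_tool: Moves the arm, as the interface text tells. Its arguments: {"type":"object","properties":{"steps":{"type":"string"},"squeeze":{"type":"number"}},"required":["steps"]}

```bash
mkdir -p pics
cat > h.py <<'E'
from cell import *
import numpy as np, cv2
def ray(cam,u,v):
    c=calibration(cam);K=np.array(c["camera_matrix"]);P=np.array(c["pose"])
    p=np.array([[[u,v]]],float)
    d=np.array([c["k1"],0,0,0,0],float)
    n=cv2.undistortPoints(p,K,d)[0,0]
    r=P[:3,:3]@np.array([n[0],-n[1],-1]);return P[:3,3],r
def at(cam,u,v,z):
    o,r=ray(cam,u,v);return o+r*(z-o[2])/r[2]
def proj(cam,X):
    c=calibration(cam);K=np.array(c["camera_matrix"]);P=np.array(c["pose"])
    q=P[:3,:3].T@(np.array(X)-P[:3,3]);a,b=q[0]/-q[2],-q[1]/-q[2];s=1+c["k1"]*(a*a+b*b)
    return K[0,0]*a*s+K[0,2],K[1,1]*b*s+K[1,2]
E
python3 - <<'E'
from h import *
s=observe();print(s["t"],s["ee_pos"],np.round(s["eef_rot"],2).tolist(),s["force"])
ims=[]
for c in("scene","side"):
    im=grab_frame(c)[:,:,::-1];ims.append(im)
    print(c,np.round(np.array(calibration(c)["pose"])[:3,3],2))
    for q in("air_box","cover","cover_bar","gauge","glue_bottle","brass_weight","linen_tape","binder_clip_1","try_square"):
        for d in look_for(q,c)[:1]:print(q,np.round(d["extent"]),round(d["confidence"],2))
cv2.imwrite("pics/a.png",cv2.resize(ims[0],(800,600)));cv2.imwrite("pics/b.png",cv2.resize(ims[1],(800,600)))
E
```

```text
0.0 [0.20804101 0.4815263  0.21337931] [[-0.92, 0.4, -0.0], [0.4, 0.92, -0.0], [-0.0, -0.0, -1.0]] [0.01683074 0.00848476 0.22510063]
scene [ 0.16 -0.46  0.73]
air_box [248. 244. 162. 139.] 0.78
cover [271. 251. 106.  93.] 0.81
cover_bar [272. 251. 104.  98.] 0.76
gauge [249. 245. 161. 140.] 0.81
glue_bottle [369. 248.  35.  67.] 0.93
brass_weight [312. 235.  25.  22.] 0.77
linen_tape [244. 184.  21.  25.] 0.96
binder_clip_1 [246. 301.  22.  20.] 0.48
try_square [334. 317.  59.  62.] 0.79
side [0.35 0.95 0.93]
air_box [265. 207.  81. 138.] 0.68
cover [268. 169.  52.  54.] 0.64
cover_bar [272. 168.  55.  63.] 0.58
gauge [267. 204.  79. 134.] 0.64
glue_bottle [223. 122.  24.  55.] 0.94
brass_weight [224. 170.  22.  21.] 0.77
linen_tape [224. 240.  33.  28.] 0.78
binder_clip_1 [266. 206.  80. 130.] 0.43
try_square [224. 170.  24.  22.] 0.34
```

View pics/a.png

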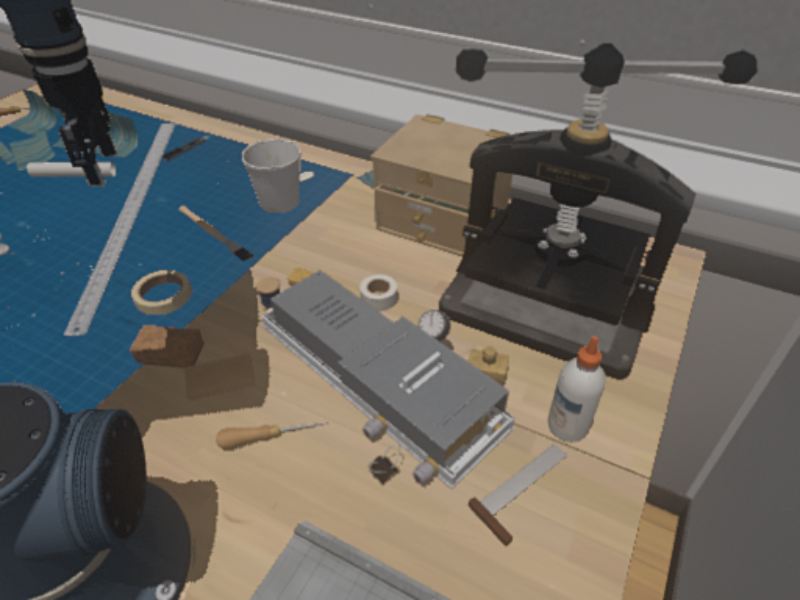

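View pics/b.png

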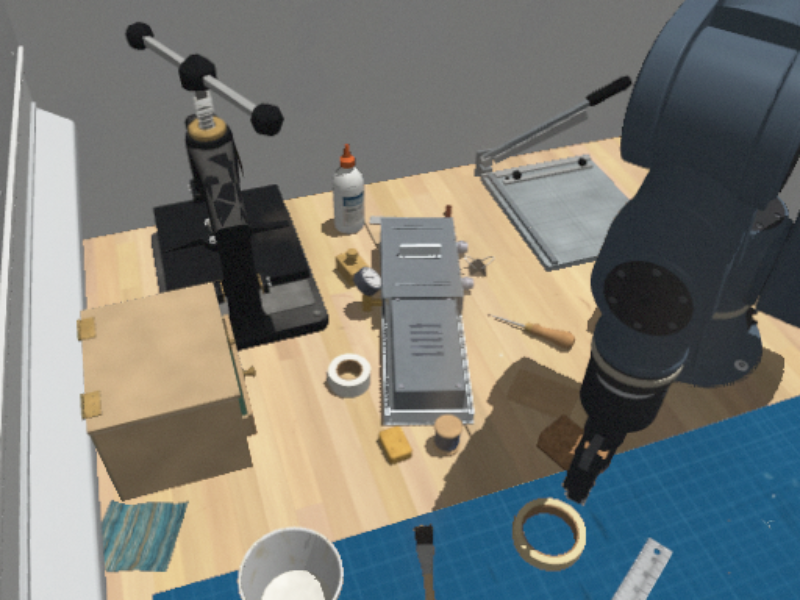

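View crops.

Run:
```python
from h import *
a=grab_frame("scene")[160:320,160:340,::-1];b=grab_frame("side")[130:290,200:320,::-1]
o=np.hstack([cv2.resize(a,None,fx=2.6,fy=2.6,interpolation=2),cv2.resize(b,None,fx=2.6,fy=2.6,interpolation=2)])
print(o.shape);cv2.imwrite("pics/c.png",o)
```

```text
(416, 780, 3)
```

View pics/c.png

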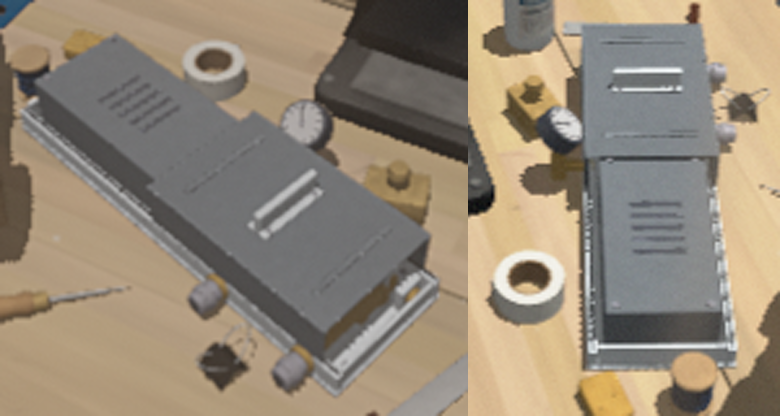

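Run:
```python
from h import *
from scipy.optimize import least_squares
S=lambda u,v:(u/2.6+160,v/2.6+160);D=lambda u,v:((u-468)/2.6+200,v/2.6+130)
F,B=-.085,.050
obs=[("scene",S(248,115),B,.135,.075,1),("scene",S(150,185),F,.135,.075,1),("scene",S(325,328),F,-.075,.075,1),("scene",S(430,238),B,-.075,.075,1),
("side",D(583,25),B,-.075,.075,1),("side",D(705,25),F,-.075,.075,1),("side",D(582,157),B,.135,.075,1),("side",D(718,157),F,.135,.075,1),
("scene",S(305,125),.074,.095,.068,0),("side",D(562,130),.074,.095,.068,0),
("side",D(647,69),-.0175,.030,.097,1)]
def W(p,x,y,z,m):
    y=y+p[3]*m;c,s=np.cos(p[2]),np.sin(p[2]);return [p[0]+c*x-s*y,p[1]+s*x+c*y,z]
f=lambda p:np.concatenate([np.subtract(proj(o[0],W(p,*o[2:])),o[1]) for o in obs])
r=least_squares(f,[.45,-.05,-.1,.005],loss="soft_l1");p=r.x
print(p.round(4));print(f(p).reshape(-1,2).round(1).tolist())
np.save("p.npy",p)
for n,l in dict(barR=(-.0175,.026+p[3],.086),barRpush=(-.0175,-.02,.086),stemL=(0,.05,.052),stemR=(0,-.05,.052),gauge=(.074,.095,.068)).items():print(n,np.round(W(p,*l,0),3))
# bystanders
for n,u,v,cam in(("bottle base",372,278,"scene"),):print(n,at(cam,u,v,0).round(3))
```

```text
[ 0.4977 -0.0436  0.2119  0.0042]
[[2.5, -2.4], [-2.0, -0.1], [-1.5, 1.8], [0.2, -1.5], [-0.4, -0.5], [-0.8, -0.6], [0.7, -0.4], [0.7, -0.6], [0.2, -0.0], [-0.9, 0.2], [0.3, 0.3]]
barR [ 0.474 -0.018  0.086]
barRpush [ 0.485 -0.067  0.086]
stemL [0.487 0.005 0.052]
stemR [ 0.508 -0.092  0.052]
gauge [0.55  0.065 0.068]
bottle base [ 0.644 -0.179  0.   ]
```

The scene view shows the manifold with its cover over the stems, and the finger bar at about (285,200) in the crop. The fit puts the manifold at (0.498, -0.044), yaw 0.21 rad. I'm moving above the place with the fingers shut.

Request:
servo_tool(steps="0.02 -0.04 0 0 0 3 255; 0.042 -0.08 0 0 0 6 255; 0.062 -0.12 0 0 0 9 255; 0.083 -0.16 0 0 0 12 255; 0.103 -0.2 0 0 0 15 255; 0.124 -0.24 0 0 0 18 255; 0.144 -0.28 0 0 0 21 255; 0.165 -0.32 0 0 0 24 255; 0.186 -0.36 0 0 0 27 255; 0.206 -0.4 0 0 0 30 255", squeeze=40)

```text
t: 2.1
ee_pos: [0.4148, 0.0801, 0.2143]
eef_rot: [[-0.993, -0.118, 0.001], [-0.118, 0.993, 0.0], [-0.001, 0.0, -1.0]]
force: [1.1, 0.3, -1.1]
grip_width: -0.0002
finger_force: 0.0
```

Request:
servo_tool(steps="0.022 -0.043 -0.01 0 0 2 255; 0.044 -0.086 -0.02 0 0 4 255; 0.066 -0.129 -0.03 0 0 5.6 255; 0.066 -0.129 -0.03 0 0 5.6 255; 0.066 -0.129 -0.03 0 0 5.6 255; 0.066 -0.129 -0.03 0 0 5.6 255")

```text
t: 2.7
ee_pos: [0.4798, -0.0466, 0.1841]
eef_rot: [[-0.977, -0.212, -0.0], [-0.212, 0.977, 0.0], [0.0, 0.0, -1.0]]
force: [-0.4, -0.3, -0.1]
grip_width: -0.0001
finger_force: 0.0
```

Run:
```python
from h import *
s=observe();print(s["t"],s["q"],s["ee_pos"],np.round(s["eef_rot"],3).tolist(),s["grip_width"])
im=grab_frame("wrist")[:,:,::-1].copy()
p=np.load("p.npy");c,sn=np.cos(p[2]),np.sin(p[2])
for x,y in((-.0535,.03+p[3]),(.0185,.03+p[3])):
    u,v=proj("wrist",[p[0]+c*x-sn*y,p[1]+sn*x+c*y,.097]);print(u,v);cv2.circle(im,(int(u),int(v)),4,(0,0,255),1)
cv2.imwrite("pics/d.png",im)
```

```text
2.7 [-9.68985650e-02  1.77760382e-01 -1.69943294e-01  1.22337633e+00
  1.47753669e-04 -3.10456817e-01] [ 0.47983575 -0.04659335  0.18408308] [[-0.977, -0.212, -0.0], [-0.212, 0.977, 0.0], [0.0, 0.0, -1.0]] -7.718928003353485e-05
301.93207739997473 138.9885766453345
298.07512492552445 226.66566374539292
```

View pics/d.png

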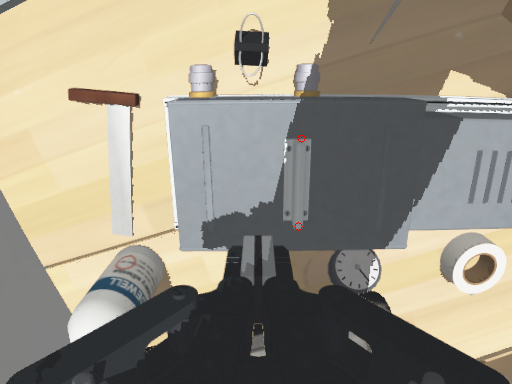

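Run:
```python
from h import *
p=np.load("p.npy")
for n,u,v,z in(("FL",405,98,.075),("FR",178,101,.075),("BR",181,249,.075),("BL",408,248,.075),("barF",297,140,.09),("barB",296,220,.09)):
    w=at("wrist",u,v,z)[:2]-p[:2];c,s=np.cos(p[2]),np.sin(p[2]);print(n,np.round([c*w[0]+s*w[1],-s*w[0]+c*w[1]],4))
print(calibration("wrist")["pose"])
```

```text
FL [-0.0838  0.1192]
FR [-0.0801 -0.0624]
BR [ 0.0517 -0.069 ]
BL [0.051  0.1411]
barF [-0.0515  0.0313]
barB [0.0157 0.0331]
[[-2.12820351e-01 -9.28607091e-01 -3.03967712e-01  4.03320400e-01]
 [ 9.77091344e-01 -2.02242076e-01 -6.62619621e-02 -6.29560400e-02]
 [ 5.62668428e-05 -3.11106114e-01  9.50375180e-01  3.43536703e-01]
 [ 0.00000000e+00  0.00000000e+00  0.00000000e+00  1.00000000e+00]]
```

The wrist view shows the bar at column 297, rows 140–220, which agrees with the fit to a few mm. I'm lowering just right of the bar, then pushing along +y (-0.21, 0.978).

Request:
servo_tool(steps="0 0 -0.03 0 0 0 255; 0 0 -0.06 0 0 0 255; 0 0 -0.08 0 0 0 255; 0 0 -0.086 0 0 0 255; 0 0 -0.086 0 0 0 255; -0.002 0.01 -0.086 0 0 0 255; -0.004 0.02 -0.086 0 0 0 255; -0.006 0.029 -0.086 0 0 0 255; -0.008 0.039 -0.086 0 0 0 255; -0.01 0.049 -0.086 0 0 0 255")

```text
t: 3.75
ee_pos: [0.4701, 0.0029, 0.0983]
eef_rot: [[-0.977, -0.212, 0.001], [-0.212, 0.977, -0.0], [-0.001, -0.0, -1.0]]
force: [-0.9, -0.7, 0.1]
grip_width: -0.0003
finger_force: 0.0
```

Run:
```python
from h import *
s=observe();print(s["force"])
cv2.imwrite("pics/e.png",np.hstack([grab_frame("wrist")[:,100:420,::-1],cv2.resize(grab_frame("side")[130:258,200:320,::-1],None,fx=3,fy=3)]))
```

```text
[-0.888525   -0.66927534  0.06015857]
```

View pics/e.png

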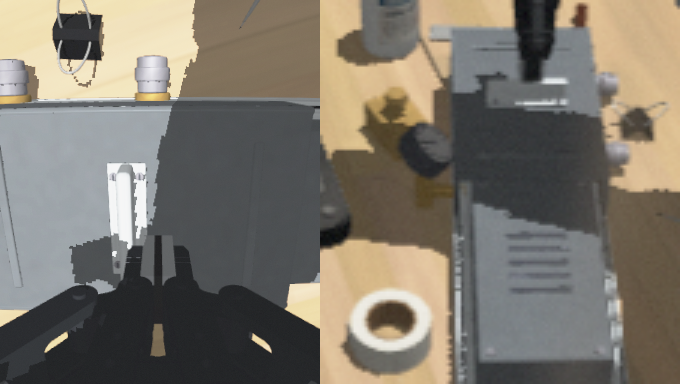

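Run:
```python
from h import *
e=observe()["ee_pos"]
for c in("side","wrist"):
  for dz in(0,-.017):
    u,v=proj(c,e+[0,0,dz]);print(c,dz,u,v, ((u-200)*3+320,(v-130)*3) if c=="side" else (u-100,v))
p=np.load("p.npy")
for n,u,v in(("barF",227,165),("barB",220,275)):
    w=at("wrist",u,v,.097)[:2]-p[:2];c,s=np.cos(p[2]),np.sin(p[2]);print(n,np.round([c*w[0]+s*w[1],-s*w[0]+c*w[1]],4))
```

```text
side 0 269.38913744587785 160.74938021937203 (np.float64(528.1674123376336), np.float64(92.24814065811609))
side -0.017 269.135343331039 165.5055282476012 (np.float64(527.406029993117), np.float64(106.51658474280362))
wrist 0 257.74810894879863 233.81978385765976 (np.float64(157.74810894879863), np.float64(233.81978385765976))
wrist -0.017 257.74024276330954 220.78755058270715 (np.float64(157.74024276330954), np.float64(220.78755058270715))
barF [-0.0546  0.0361]
barB [0.009  0.0304]
```

Neither view shows the cover moved: the bar is still at y≈33 mm. The tip seems to ride above the bar, ending near side crop row 80, which is higher than the nominal tip. I'll go back to the right of the bar and feel downward.

Request:
servo_tool(steps="0.003 -0.016 0.012 0 0 0 255; 0.007 -0.033 0.012 0 0 0 255; 0.01 -0.049 0.012 0 0 0 255; 0.01 -0.052 0 0 0 0 255; 0.01 -0.052 0 0 0 0 255; 0.01 -0.052 -0.003 0 0 0 255; 0.01 -0.052 -0.005 0 0 0 255; 0.01 -0.052 -0.005 0 0 0 255")

```text
t: 4.65
ee_pos: [0.4801, -0.0498, 0.0929]
eef_rot: [[-0.977, -0.212, -0.0], [-0.212, 0.977, -0.0], [0.0, -0.0, -1.0]]
force: [0.6, 0.1, 0.6]
grip_width: -0.0001
finger_force: 0.0
```

Run:
```python
from h import *
s=observe();print(s["force"],s["ee_pos"])
cv2.imwrite("pics/f.png",np.hstack([grab_frame("wrist")[60:360,130:390,::-1],cv2.resize(grab_frame("side")[130:230,210:320,::-1],None,fx=3,fy=3,interpolation=2)]))
for z in (0,-.017):print(proj("wrist",s["ee_pos"]+[0,0,z]))
```

```text
[0.57370784 0.0906725  0.6451896 ] [ 0.4801064  -0.04976567  0.0929392 ]
(np.float64(257.94873639688467), np.float64(233.41018156751767))
(np.float64(257.9321493093582), np.float64(220.41852331874517))
```

View pics/f.png

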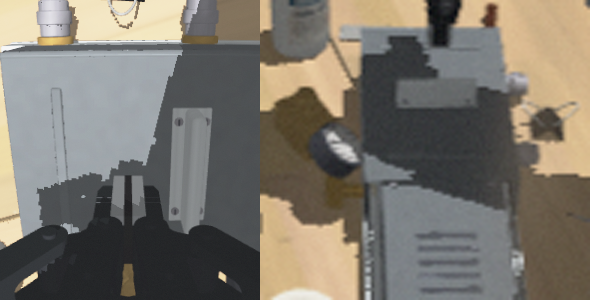

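Request:
servo_tool(steps="0 0 -0.003 0 0 0 255; 0 0 -0.006 0 0 0 255; 0 0 -0.006 0 0 0 255")

```text
t: 5.05
ee_pos: [0.4799, -0.05, 0.0865]
eef_rot: [[-0.977, -0.212, -0.001], [-0.212, 0.977, -0.0], [0.001, 0.0, -1.0]]
force: [-0.3, 0.4, -0.9]
grip_width: -0.0003
finger_force: 0.0
```

Run:
```python
from h import *
e=observe()["ee_pos"]
for z in (.02,.01,0,-.01,-.017):print(z,[np.round(proj("side",e+[0,0,.006]+np.array([dx,dy,z])),1) for dx,dy in((0,0),(-.003,.0145))])
```

```text
0.02 [array([269.2, 143.8]), array([269.4, 147.2])]
0.01 [array([269. , 146.6]), array([269.3, 150.1])]
0 [array([268.9, 149.4]), array([269.1, 152.9])]
-0.01 [array([268.8, 152.2]), array([269. , 155.7])]
-0.017 [array([268.7, 154.1]), array([268.9, 157.6])]
```

Request:
servo_tool(steps="0 0 -0.004 0 0 0 255; 0 0 -0.008 0 0 0 255; 0 0 -0.012 0 0 0 255; 0 0 -0.016 0 0 0 255; 0 0 -0.016 0 0 0 255")

```text
t: 5.55
ee_pos: [0.4798, -0.0501, 0.0703]
eef_rot: [[-0.977, -0.212, -0.001], [-0.212, 0.977, -0.0], [0.001, 0.0, -1.0]]
force: [0.1, -1.1, -0.7]
grip_width: -0.0
finger_force: 0.0
```

Request:
servo_tool(steps="0 0 -0.003 0 0 0 255; 0 0 -0.006 0 0 0 255; 0 0 -0.006 0 0 0 255")

```text
t: 5.85
ee_pos: [0.48, -0.05, 0.0646]
eef_rot: [[-0.977, -0.212, -0.001], [-0.212, 0.977, -0.0], [0.001, 0.0, -1.0]]
force: [0.4, -0.4, 0.2]
grip_width: -0.0002
finger_force: 0.0
```

Request:
servo_tool(steps="-0.002 0.01 0 0 0 0 255; -0.004 0.02 0 0 0 0 255; -0.006 0.029 0 0 0 0 255; -0.0075 0.035 0 0 0 0 255; -0.0075 0.035 0 0 0 0 255")

```text
t: 6.35
ee_pos: [0.4724, -0.0139, 0.0651]
eef_rot: [[-0.977, -0.213, -0.0], [-0.213, 0.977, 0.0], [-0.0, 0.0, -1.0]]
force: [0.2, -0.1, 0.4]
grip_width: -0.0001
finger_force: 0.0
```

Run:
```python
from h import *
s=observe();print(s["force"],s["ee_pos"])
w=grab_frame("wrist");sd=grab_frame("side")
cv2.imwrite("pics/g.png",np.hstack([w[60:360,130:390,::-1],cv2.resize(sd[130:230,210:320,::-1],None,fx=3,fy=3,interpolation=2)]))
```

```text
[ 0.21890817 -0.11436833  0.35321091] [ 0.47238849 -0.01389718  0.06507768]
```

View pics/g.png

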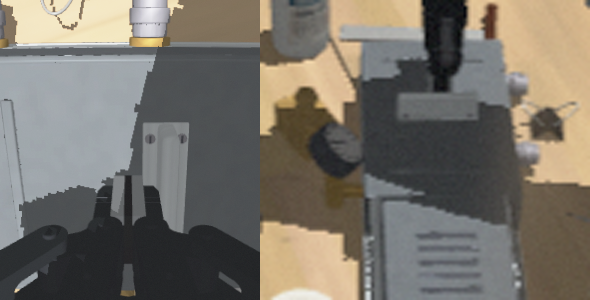

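The push works: the bar and cover have moved left about 17 mm, and the tip sits beside the bar. The real tips end about 20 mm higher than nominal. I'll continue the opening push.

Request:
servo_tool(steps="-0.002 0.01 0 0 0 0 255; -0.005 0.024 0 0 0 0 255; -0.008 0.039 0 0 0 0 255; -0.011 0.053 0 0 0 0 255; -0.015 0.068 0 0 0 0 255; -0.018 0.083 0 0 0 0 255; -0.021 0.098 0 0 0 0 255; -0.024 0.112 0 0 0 0 255; -0.027 0.127 0 0 0 0 255; -0.03 0.142 0 0 0 0 255")

```text
t: 7.45
ee_pos: [0.4415, 0.1276, 0.0648]
eef_rot: [[-0.977, -0.212, -0.001], [-0.212, 0.977, -0.001], [0.001, -0.001, -1.0]]
force: [-1.4, -4.2, 1.3]
grip_width: 0.0001
finger_force: 1.7
```

Request:
servo_tool(steps="-0.002 0.01 0 0 0 0 255; -0.004 0.018 0 0 0 0 255; -0.005 0.024 0 0 0 0 255; -0.006 0.028 0 0 0 0 255")

```text
t: 7.85
ee_pos: [0.4364, 0.1552, 0.0649]
eef_rot: [[-0.977, -0.212, -0.0], [-0.212, 0.977, -0.0], [0.0, -0.0, -1.0]]
force: [-1.4, -2.9, -0.3]
grip_width: -0.0001
finger_force: 1.4
```

Not at the stop yet; a few more mm at a time.

Request:
servo_tool(steps="-0.001 0.004 0 0 0 0 255; -0.0015 0.007 0 0 0 0 255; -0.0015 0.007 0 0 0 0 255")

```text
t: 8.15
ee_pos: [0.4356, 0.1587, 0.0649]
eef_rot: [[-0.978, -0.21, 0.001], [-0.21, 0.978, -0.007], [0.0, -0.008, -1.0]]
force: [2.2, -19.9, 1.8]
grip_width: -0.0001
finger_force: 10.3
```

Request:
servo_tool(steps="-0.001 0.003 0 0 0 0 255; -0.001 0.005 0 0 0 0 255; -0.001 0.005 0 0 0 0 255")

```text
t: 8.45
ee_pos: [0.4355, 0.1592, 0.0649]
eef_rot: [[-0.978, -0.207, 0.003], [-0.207, 0.978, -0.017], [0.0, -0.017, -1.0]]
force: [8.3, -44.7, 5.6]
grip_width: -0.0001
finger_force: 22.7
```

The cover is at its stop: the force jumped and the finger is at y=0.211, where I expected it. I'll back off, rise and look at the levers.

Request:
servo_tool(steps="0.003 -0.012 0 0 0 0 255; 0.006 -0.025 0 0 0 0 255; 0.008 -0.035 0.04 0 0 0 255; 0.01 -0.05 0.08 0 0 0 255; 0.03 -0.09 0.11 0 0 0 255; 0.05 -0.13 0.11 0 0 0 255; 0.07 -0.17 0.11 0 0 0 255; 0.09 -0.205 0.11 0 0 0 255; 0.092 -0.205 0.11 0 0 0 255; 0.092 -0.205 0.11 0 0 0 255")

```text
t: 9.45
ee_pos: [0.5267, -0.0389, 0.1747]
eef_rot: [[-0.978, -0.21, 0.0], [-0.21, 0.978, 0.001], [-0.0, 0.001, -1.0]]
force: [-0.2, 0.3, -0.8]
grip_width: 0.0003
finger_force: 0.0
```

Run:
```python
from h import *
s=observe();print(s["force"],s["ee_pos"])
im=grab_frame("wrist")[:,:,::-1].copy();raw=im.copy()
p=np.load("p.npy");c,sn=np.cos(p[2]),np.sin(p[2])
for q in("tagged_lever","plain_lever"):
    for d in look_for(q,"wrist")[:2]:print(q,np.round(d["extent"]),d["confidence"])
for x,y,z in((0,.05,.052),(0,-.05,.052),(-.066,.05,.052),(-.066,-.05,.052)):
    u,v=proj("wrist",[p[0]+c*x-sn*y,p[1]+sn*x+c*y,z]);cv2.circle(im,(int(u),int(v)),4,(0,0,255),1);print(u,v)
cv2.imwrite("pics/i.png",im)
```

```text
[-0.17548388  0.26807329 -0.7893457 ] [ 0.52669306 -0.03886949  0.17470801]
tagged_lever [202. 109.  35.  97.] 0.95
plain_lever [326. 111.  48.  98.] 0.56
315.59295352065163 139.75703475890327
199.33071156057514 139.47724087926628
319.51674853520944 59.130374648312994
195.78903982820083 58.801139921515954
```

View pics/i.png

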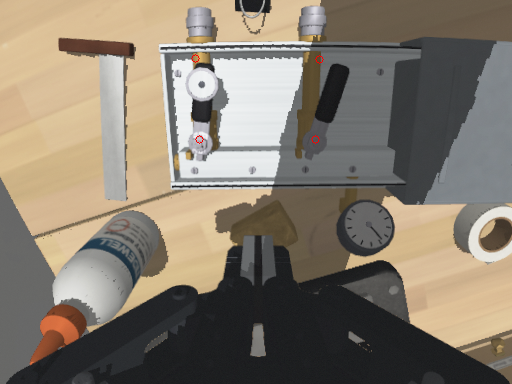

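The tag is on the right lever, with its disc at (202,84) and its pivot at (200,140), near angle 0.08. The plain lever is on the left with its tip at (342,66), and both pivots match the fit. I'm going to the right of the tagged lever and descending.

Request:
servo_tool(steps="-0.018 -0.035 0 0 0 0 255; -0.037 -0.07 0 0 0 0 255; -0.055 -0.104 -0.02 0 0 0 255; -0.055 -0.104 -0.06 0 0 0 255; -0.055 -0.104 -0.1 0 0 0 255; -0.055 -0.104 -0.12 0 0 0 255; -0.055 -0.104 -0.13 0 0 0 255; -0.055 -0.104 -0.13 0 0 0 255")

```text
t: 10.4
ee_pos: [0.4706, -0.1411, 0.0444]
eef_rot: [[-0.977, -0.213, -0.001], [-0.213, 0.977, 0.001], [0.001, 0.001, -1.0]]
force: [0.7, -0.0, 0.5]
grip_width: -0.0
finger_force: 0.0
```

Request:
servo_tool(steps="0 0 -0.005 0 0 0 255; 0 0 -0.01 0 0 0 255; 0 0 -0.015 0 0 0 255; 0 0 -0.021 0 0 0 255; 0 0 -0.021 0 0 0 255")

```text
t: 10.9
ee_pos: [0.4707, -0.142, 0.0233]
eef_rot: [[-0.977, -0.212, -0.001], [-0.212, 0.977, 0.0], [0.001, 0.0, -1.0]]
force: [-0.3, -0.6, -0.4]
grip_width: -0.0001
finger_force: 0.0
```

Run:
```python
from h import *
s=observe();print(s["force"],s["ee_pos"])
w=grab_frame("wrist");sd=grab_frame("scene")
cv2.imwrite("pics/j.png",np.hstack([w[60:360,130:430,::-1],cv2.resize(sd[220:320,230:340,::-1],None,fx=3,fy=3,interpolation=2)]))
for z in (.03,.02,.01,0):print(z,proj("scene",s["ee_pos"]+[0,0,z]))
```

```text
[-0.33625643 -0.55746929 -0.4005488 ] [ 0.47071879 -0.14195654  0.02330013]
0.03 (np.float64(302.639863362615), np.float64(288.5068898208149))
0.02 (np.float64(302.2696044472451), np.float64(291.21189432111066))
0.01 (np.float64(301.90575448040886), np.float64(293.8714647835265))
0 (np.float64(301.5481448970601), np.float64(296.486761739429))
```

View pics/j.png

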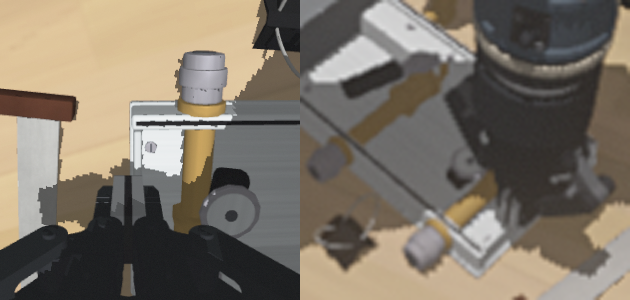

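Request:
servo_tool(steps="-0.0016 0.012 0 0 0 0 255; -0.008 0.022 0 0 0 0 255; -0.013 0.0306 0 0 0 0 255; -0.0155 0.041 0 0 0 0 255; -0.0164 0.0517 0 0 0 0 255; -0.0145 0.062 0 0 0 0 255; -0.0113 0.0726 0 0 0 0 255; -0.0057 0.0817 0 0 0 0 255; -0.0057 0.0817 0 0 0 0 255")

```text
t: 11.9
ee_pos: [0.4662, -0.0589, 0.0238]
eef_rot: [[-0.977, -0.213, 0.0], [-0.213, 0.977, 0.001], [-0.0, 0.001, -1.0]]
force: [-0.1, 0.1, -0.3]
grip_width: 0.0002
finger_force: 0.0
```

Request:
servo_tool(steps="0.003 0.0035 0 0 0 0 255; 0.006 0.007 0 0 0 0 255; 0.008 0.0075 0 0 0 0 255; 0.008 0.0075 0 0 0 0 255")

```text
t: 12.3
ee_pos: [0.4735, -0.0527, 0.0238]
eef_rot: [[-0.977, -0.212, -0.0], [-0.212, 0.977, 0.001], [0.0, 0.001, -1.0]]
force: [0.7, 1.1, -0.3]
grip_width: 0.0
finger_force: 0.3
```

Request:
servo_tool(steps="0.002 0.0005 0 0 0 0 255; 0.004 0.001 0 0 0 0 255; 0.004 0.001 0 0 0 0 255")

```text
t: 12.6
ee_pos: [0.4776, -0.0519, 0.0239]
eef_rot: [[-0.977, -0.212, 0.0], [-0.212, 0.977, 0.0], [-0.0, 0.0, -1.0]]
force: [-1.8, 0.5, -0.7]
grip_width: 0.0
finger_force: 0.7
```

Run:
```python
from h import *
s=observe();print(s["force"],s["ee_pos"])
w=grab_frame("wrist");sd=grab_frame("side")
cv2.imwrite("pics/k.png",np.hstack([w[60:360,130:430,::-1],cv2.resize(sd[130:230,210:320,::-1],None,fx=3,fy=3,interpolation=2)]))
```

```text
[-1.75433279  0.54790409 -0.67943353] [ 0.47763665 -0.05187126  0.02394571]
```

View pics/k.png

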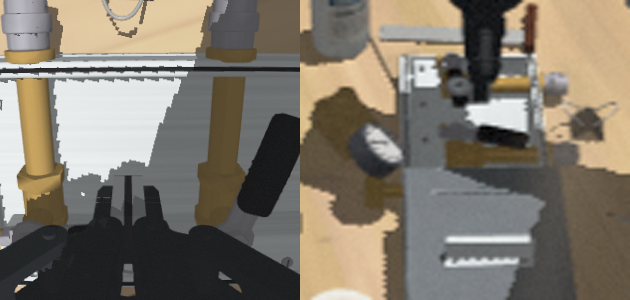

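The tagged lever has swung left, with its tag beside the finger, and the plain lever is unchanged. I'll push on to the stop, judging it by force.

Request:
servo_tool(steps="0.002 0.0005 0 0 0 0 255; 0.004 0.001 0 0 0 0 255; 0.004 0.001 0 0 0 0 255")

```text
t: 13.0
ee_pos: [0.4819, -0.0508, 0.024]
eef_rot: [[-0.977, -0.212, 0.0], [-0.212, 0.977, -0.0], [-0.0, -0.0, -1.0]]
force: [-0.8, 0.9, 0.2]
grip_width: -0.0002
finger_force: 0.6
```

Request:
servo_tool(steps="0.002 0.0005 0 0 0 0 255; 0.004 0.001 0 0 0 0 255; 0.004 0.001 0 0 0 0 255")

```text
t: 13.3
ee_pos: [0.4821, -0.0506, 0.0236]
eef_rot: [[-0.977, -0.211, -0.006], [-0.211, 0.977, -0.002], [0.006, -0.001, -1.0]]
force: [-14.5, -4.7, 10.1]
grip_width: 0.0001
finger_force: 7.2
```

Request:
servo_tool(steps="0.002 0.0005 0 0 0 0 255; 0.002 0.0005 0 0 0 0 255; -0.01 -0.002 0 0 0 0 255; -0.025 -0.005 0 0 0 0 255; -0.03 -0.006 0.02 0 0 0 255; -0.03 -0.006 0.06 0 0 0 255; -0.01 -0.006 0.1 0 0 0 255; 0.02 0.004 0.15 0 0 0 255; 0.045 0.01 0.15 0 0 0 255; 0.045 0.01 0.15 0 0 0 255")

```text
t: 14.3
ee_pos: [0.5355, -0.0395, 0.1762]
eef_rot: [[-0.977, -0.213, 0.008], [-0.213, 0.977, -0.0], [-0.007, -0.002, -1.0]]
force: [-0.2, 0.2, -0.6]
grip_width: -0.0002
finger_force: 0.0
```

Run:
```python
from h import *
s=observe();print(s["t"],s["force"],s["ee_pos"])
im=grab_frame("wrist")
p=np.load("p.npy");c,sn=np.cos(p[2]),np.sin(p[2])
def M(w): w=np.array(w)[:2]-p[:2];return np.round([c*w[0]+sn*w[1],-sn*w[0]+c*w[1]],4)
for q in("tagged_lever","plain_lever"):
    for d in look_for(q,"wrist")[:2]:print(q,np.round(d["extent"]),d["confidence"])
# dark sleeve pixels, on rectified manifold top view at z=.058, 1mm/px
K={}
X,Y=np.meshgrid(np.arange(-.08,.03,.001),np.arange(-.08,.13,.001),indexing="ij")
out=np.zeros(X.shape,np.uint8)
g=im.astype(int)
for i in range(X.shape[0]):
  for j in range(0,X.shape[1]):
    if (i%4 or j%4): continue
    u,v=proj("wrist",[p[0]+c*X[i,j]-sn*Y[i,j],p[1]+sn*X[i,j]+c*Y[i,j],.058])
    out[i,j]=g[int(v),int(u)].max() if 0<=u<512 and 0<=v<384 else 255
for r in out[::4,::4][::-1]:print("".join("#" if k<50 else "+" if k<110 else "." for k in r))
```

```text
14.3 [-0.15204204  0.15167193 -0.55720032] [ 0.5354992  -0.03946144  0.17616599]
tagged_lever [234. 132.  99.  29.] 0.9
plain_lever [330. 100.  47.  97.] 0.66
........................+++++++++++++++++++++++++++++
..+...............................................+++
..+...........................+.........++........+++
..............................+.........+........++++
..................................................+++
......+.....................++++.................++++
..+...+.......+##......+....++++++................+++
..+......+...####......++++++++++++++++++++++++++++++
..+..........++++......++...+++++++.............+++++
..+..........++++......+....+++++++.............+++++
..+..........................++++++.............+++++
..+.........................+++++++.............+++++
..+.......................+++++++++++++++.+.....+++++
..+.........................+++++###............+++++
..+.........................++++####+...........+++++
..+..........................+++#####...........+++++
..+..........................++++####...........+++++
..+..........................++++####++.........+++++
..+..........................++++####+..........+++++
..+.........................+++++#####..........+++++
..+..........................++++.####..........+++++
..+..........................++++.####+.........+++++
..+..........................++++.#####.....++..+++++
..+..........................++++.+###+.........+++++
..+...........................+++..++...........+++++
..+...........................+++..................++
..............+++++++++++++++++++++++++++++++++++++++
....+++++.+++++++++++++++++++++#######++###++++++++++
```

The tagged lever is now detected lying along +y (99x29 px) and it met its stop, while the plain lever is unchanged. Next I go to the left of the bar and push the cover home.

Request:
servo_tool(steps="-0.018 0.042 0 0 0 0 255; -0.037 0.084 0 0 0 0 255; -0.055 0.126 0 0 0 0 255; -0.074 0.168 0 0 0 0 255; -0.092 0.21 0 0 0 0 255; -0.11 0.252 0 0 0 0 255; -0.11 0.252 -0.03 0 0 0 255; -0.11 0.252 -0.07 0 0 0 255; -0.11 0.252 -0.1 0 0 0 255; -0.11 0.252 -0.1 0 0 0 255")

```text
t: 15.45
ee_pos: [0.4167, 0.2101, 0.0704]
eef_rot: [[-0.977, -0.212, -0.007], [-0.212, 0.977, -0.004], [0.007, -0.002, -1.0]]
force: [-0.3, -0.3, 1.7]
grip_width: -0.0004
finger_force: 0.0
```

Request:
servo_tool(steps="0 0 -0.005 0 0 0 255; 0 0 -0.01 0 0 0 255; 0 0 -0.01 0 0 0 255")

```text
t: 15.75
ee_pos: [0.421, 0.2121, 0.0646]
eef_rot: [[-0.977, -0.211, 0.001], [-0.211, 0.977, 0.0], [-0.001, 0.0, -1.0]]
force: [-0.4, 0.8, 0.2]
grip_width: 0.0
finger_force: 0.0
```

Request:
servo_tool(steps="0.003 -0.012 0 0 0 0 255; 0.006 -0.025 0 0 0 0 255; 0.009 -0.04 0 0 0 0 255; 0.013 -0.055 0 0 0 0 255; 0.016 -0.07 0 0 0 0 255; 0.019 -0.085 0 0 0 0 255; 0.022 -0.1 0 0 0 0 255; 0.026 -0.115 0 0 0 0 255; 0.029 -0.13 0 0 0 0 255; 0.032 -0.145 0 0 0 0 255")

```text
t: 16.75
ee_pos: [0.4535, 0.066, 0.0647]
eef_rot: [[-0.977, -0.212, 0.002], [-0.212, 0.977, 0.001], [-0.002, 0.001, -1.0]]
force: [2.3, 3.2, 0.0]
grip_width: 0.0002
finger_force: 1.7
```

Request:
servo_tool(steps="0.003 -0.014 0 0 0 0 255; 0.006 -0.028 0 0 0 0 255; 0.009 -0.042 0 0 0 0 255; 0.011 -0.053 0 0 0 0 255; 0.012 -0.06 0 0 0 0 255; 0.012 -0.06 0 0 0 0 255")

```text
t: 17.35
ee_pos: [0.4643, 0.0059, 0.064]
eef_rot: [[-0.978, -0.21, -0.0], [-0.21, 0.978, -0.001], [0.0, -0.001, -1.0]]
force: [0.0, 0.0, -0.4]
grip_width: -0.0
finger_force: 0.0
```

Request:
servo_tool(steps="0.0005 -0.003 0 0 0 0 255; 0.001 -0.006 0 0 0 0 255; 0.001 -0.006 0 0 0 0 255")

```text
t: 17.65
ee_pos: [0.4652, 0.001, 0.0639]
eef_rot: [[-0.977, -0.212, -0.001], [-0.212, 0.977, -0.0], [0.001, -0.0, -1.0]]
force: [-1.2, 0.1, -0.3]
grip_width: 0.0
finger_force: 0.2
```

Request:
servo_tool(steps="0.0005 -0.003 0 0 0 0 255; 0.0005 -0.004 0 0 0 0 255; 0.0005 -0.004 0 0 0 0 255")

```text
t: 17.95
ee_pos: [0.466, -0.0029, 0.0639]
eef_rot: [[-0.977, -0.212, 0.0], [-0.212, 0.977, -0.0], [-0.0, -0.0, -1.0]]
force: [0.7, 2.5, -0.5]
grip_width: 0.0001
finger_force: 0.9
```

Request:
servo_tool(steps="0.0005 -0.003 0 0 0 0 255; 0.001 -0.004 0 0 0 0 255; 0.001 -0.004 0 0 0 0 255")

```text
t: 18.25
ee_pos: [0.4663, -0.0044, 0.0639]
eef_rot: [[-0.977, -0.213, -0.001], [-0.214, 0.977, 0.006], [-0.0, 0.006, -1.0]]
force: [-2.1, 17.1, 2.5]
grip_width: -0.0002
finger_force: 8.5
```

Request:
servo_tool(steps="0.0005 -0.003 0 0 0 0 255; 0.001 -0.004 0 0 0 0 255; 0.001 -0.004 0 0 0 0 255")

```text
t: 18.55
ee_pos: [0.4664, -0.0047, 0.0639]
eef_rot: [[-0.976, -0.216, -0.003], [-0.216, 0.976, 0.013], [-0.0, 0.014, -1.0]]
force: [-6.2, 36.1, 6.2]
grip_width: 0.0
finger_force: 18.7
```

The cover is hard against its home stop, and finger travel between the two stops matches 200 mm. I'm retreating clear.

Request:
servo_tool(steps="-0.002 0.012 0 0 0 0 255; -0.005 0.03 0 0 0 0 255; -0.005 0.03 0.04 0 0 0 255; -0.005 0.03 0.08 0 0 0 255; -0.03 0.06 0.12 0 0 0 255; -0.05 0.1 0.14 0 0 0 255; -0.07 0.14 0.14 0 0 0 255; -0.09 0.18 0.14 0 0 0 255; -0.09 0.18 0.14 0 0 0 255; -0.09 0.18 0.14 0 0 0 255")

```text
t: 19.55
ee_pos: [0.3777, 0.1697, 0.2041]
eef_rot: [[-0.977, -0.215, 0.001], [-0.215, 0.977, -0.001], [-0.001, -0.001, -1.0]]
force: [-0.3, 0.6, -1.1]
grip_width: -0.0001
finger_force: 0.0
```

Run:
```python
from h import *
s=observe();print(s["t"],s["force"],s["ee_pos"])
for c in("scene","side"):
    grab_frame(c)
    for q in("cover","glue_bottle","brass_weight","linen_tape","binder_clip_1","try_square","tagged_lever"):
        for d in look_for(q,c)[:1]:print(c,q,np.round(d["extent"]),round(d["confidence"],2))
```

```text
19.55 [-0.29119646  0.5587671  -1.0707497 ] [0.37773007 0.16966197 0.20411171]
scene cover [274. 254. 106.  91.] 0.56
scene glue_bottle [369. 248.  33.  68.] 0.89
scene brass_weight [315. 234.  24.  22.] 0.57
scene linen_tape [243. 185.  22.  28.] 0.77
scene binder_clip_1 [247. 302.  23.  23.] 0.7
scene try_square [332. 319.  58.  62.] 0.86
side cover [269. 165.  56.  54.] 0.77
side glue_bottle [223. 123.  22.  57.] 0.76
side brass_weight [224. 168.  23.  23.] 0.72
side linen_tape [223. 240.  29.  30.] 0.61
side binder_clip_1 [307. 174.   4.   7.] 0.49
side try_square [263. 139.  51.   8.] 0.4
```

The cover is home and the bystanders are where they were. Handing in.

```bash
python3 -c "
from cell import *
print(hand_in())"
```

```text
the job is handed in; nothing more can be done
None
```

I handed the job in at about 19.6 s: the cover was slid open to its stop, the tagged lever turned a quarter turn clockwise to its stop, and the cover pushed fully home; the plain lever looked unmoved before the cover closed, and the loose things I re-checked (all but the spool and wax) were in place.

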